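# Load two vials and hold the shaker's bayonet run key

## Robot

A 6-joint arm with a two-finger parallel gripper is mounted at the origin on a cart in front of the work surface, level with it; the furniture and walls round the work are solid. World frame = base frame: x ahead of the robot, y to its left, z up, the work surface at z = 0. Lengths are in mm, angles in rad, forces in N, time in s.
With the tool pointing down it reaches from about 400 to 925 mm from the base axis. Payload 12.5 kg.
Tool frame: the origin (TCP) lies midway between the tips of the shut fingers; the grasp point (between the pads) lies 19 mm behind it; z points along the fingers, y is the line along which they close (so a half turn about z gives the same grasp; the last joint's range is limited). The gripper opens to 95 mm and grips with 3 to 60 N. Pads are 20 mm wide; open, the fingers measure 119 mm over their backs; the gripper's body (75 mm by 180 mm) begins 59 mm behind the grasp point.
Start: joints at [1.12, 0.491, 1.559, -0, 1.092, -0.106], TCP at [211.239, 588.239, 214.661] pointing down, gripper open.
Joint ranges: [-3.1, 3.1], [-0.84, 2.19], [0.05, 2.79], [-1.13, 4.28], [0.06, 2.93], [-2.69, 2.69]. Speed limits (rad/s): [2.22, 2.22, 2.79, 3.14, 3.14, 3.14].

## Interface

Orientations are given as [roll, pitch, yaw] about the fixed x, y, z axes, in that order (R = Rz(yaw) Ry(pitch) Rx(roll)).
In Python, from cell import * gives the robot as it stands.
- The arm moves only by the tool servo_tool, never from a script. Its argument "moves" is one flat list of numbers, 5 for each row, row after row: the shift along the world's x, y, z as a fraction of full scale, then the turn about the world's z as a fraction of full scale, then the opening, from 0 (shut) to 1 (fully open). A call has 1 to 12 rows; each row is the pose to reach, as a shift and turn from the pose commanded when the call began, turning the shorter way round; what a row does not reach only later rows make up. Full scale, the value 1, is 400 mm for a shift and 180 degrees for a turn. A row lasts 1/12 s, in which the tool goes at most 41.7 mm and 7.16 degrees, less where a joint would pass 70% of its speed; a pose out of reach is approached as far as the arm can. A call with a number of a shift or a turn outside -1 to 1 is refused whole. A call with a gripper value outside its range is refused whole. The fingers move at their own pace and stop on an object; the grip force is fixed at half the most. Time passes only in rows, so rows that repeat a pose let the fingers close. It gives the time, the measured TCP pose, the force, the opening and the grip force at its end, in the units of the state.
- state(): the state, without advancing time (a new reading comes with each control period).
- read_camera(name): name is "scene" or "top" or "wrist"; returns (picture, depth): 480x640x3 uint8, blue, green, red; 480x640 float32, mm along the optical axis (not along the pixel's ray), 0 where there is no reading.
- get_calibration(name): a dict with "K" (3x3 intrinsics, pixels), "R" (3x3) and "t" (3): a world point X has camera coordinates R X + t. Camera axes: x right, y down, z forward; pixel columns grow to the right and rows downward; lengths in mm; the calibration is good to about 2 mm. A picture is of the moment at which its call begins: read the wrist's pose just before it. get_calibration takes no time and is no camera call; for the wrist camera it gives the pose at the moment of the call.
- job_done(): hands the job in; it is judged then, once.
The state is a dict: "t": time; "joints": joint angles; "qvel": joint speeds; "tau": joint torques, N m; "eef_pos": TCP position; "tcp_rot": TCP orientation; "ft_force": force on the tool from outside, world axes, zero at the start; "moment": the same for the moment, N m; "opening": opening from 0.0 (shut) to 1.0 (fully open); "grip_force": force on a finger pad.
Only numpy, scipy, OpenCV 4.12 (cv2) and the standard library are available. Lean on these libraries where they do the work, as an engineer would, in place of code of your own. Each camera call takes 0.05 s, during which the arm holds its last target. There are 200 camera calls.

## Task

First stand exactly two of the three blue-capped vials upright in the shaker's tray, leaving the third standing on the bench. Then take the red bayonet key from its stand, put its lugs through the keyway of the shaker's socket, push it fully home against the spring until its disc is flush on the plate, and twist it a quarter turn clockwise (seen from above). Both springs would throw the key back out, so finish still gripping it, holding it pushed home and turned.

Things in the scene. Friction and masses are not known exactly. Their poses are not given: they have to be found in the camera images.
- shaker: White vial shaker, fixed, 130 (x) x 250 (y) x 50 mm high, blue front strip facing its own -x. Origin under its centre on the bench, z up. Its top (z 50 mm) carries the tray (grey rim, black mat) toward its -y end and the square aluminium keyway plate toward its +y end; it varies in place and yaw.
- tray (a point): Centre of the shaker's tray floor, 50 mm above the bench, 55 mm to the -y side of the shaker's centre; axes as the shaker's. Inside 50 mm (x) by 104 mm (y), rim 10 mm above the floor and 4 mm thick. Two vials stand easily at 25 mm either side of this point along y.
- keyway (a point): Centre of the keyway at the top of the 64 mm square, 6 mm thick aluminium plate: 56 mm above the bench, 65 mm to the +y side of the shaker's centre; axes as the shaker's. Opening: 25 mm square plus a slot 12 mm wide, 41 mm long end to end, along the shaker's y axis (green marks at the slot's ends, red marks a quarter turn away). The key's lugs must lie along the slot. 35 mm deep is free.
- plunger (a joint): How far the sprung follower under the keyway is pushed down, m: 0 at rest, 0.008 when the key's disc is flush on the plate. The lugs meet it when the disc is still 8 mm above the plate; pushed 3 mm or more they clear the plate's underside and the key can turn. Spring about 3 N at first touch, 8.5 N fully home.
- follower (a joint): How far the follower is turned clockwise seen from above, rad: 0 at rest (in line with the slot), stop at 1.40. The key's lugs drive it with up to 0.25 rad of play, so the key turns 1.4 to 1.6 rad to the stop. Its return spring asks 0.02 N m at rest, 0.14 N m at the stop, and turns the key back if let go.
- key: Loose red bayonet key, 90 g, upright in its stand; same after a half turn. Origin: centre of its disc's underside (disc radius 24, 6 mm thick), z up. Wing to grip: 12 mm thick along x, 46 mm along y, 6 to 50 mm above the origin. Below: shaft of radius 10, two lugs along y (7 mm wide, wedge-footed, tips 17 mm off the axis, 11 to 21 mm below the origin), tapered pilot to 35 mm below.
- key_stand: Grey block, fixed, 66 x 66 x 42 mm high, with a 36 mm square pit in its top; origin under its centre. The key's disc rests on its two raised side walls, shaft in the pit. The key lifts straight out (40 mm is enough).
- vial_1: One of three identical loose small clear vials with blue caps, about 50 g, diameter 25 mm, 55 mm high with the cap (cap diameter 16 mm above 50 mm), standing on the bench. Origin at the centre of its underside.
- vial_2: One of three identical loose small clear vials with blue caps, about 50 g, diameter 25 mm, 55 mm high with the cap (cap diameter 16 mm above 50 mm), standing on the bench. Origin at the centre of its underside.
- vial_3: One of three identical loose small clear vials with blue caps, about 50 g, diameter 25 mm, 55 mm high with the cap (cap diameter 16 mm above 50 mm), standing on the bench. Origin at the centre of its underside.

How it is judged:
By the outcome, as a careful person would: the job done as asked, in the order asked, and still so for the second after the job is handed in, while the arm keeps its last pose, push and grip.
It also fails if it takes over 72 s, if anything falls off the work surface, if the arm or the gripper's body presses on something with over 40 N, if the wrist force passes 120 N, or if a joint passes its speed limit or range.

## Working session

There is one attempt and no reset: what is moved stays moved. The work goes in short steps, Python scripts to look and compute and a tool call to move; the robot and the scene stay as the last step left them, time stands still between calls to the robot, and variables do not carry over. Pictures are saved under pics/ and viewed, at most 10 in all, crops included, and the job is handed in when it is done.

Besides the shell and the picture viewer there is one more tool, called by a JSON object that holds its "fn" and its "kwargs". servo_tool: Moves the arm, as the interface text tells. Its arguments: {"type":"object","properties":{"moves":{"type":"array"}},"required":["moves"]}

```bash
mkdir -p pics; ls
python3 - <<'E'
from cell import *
import cv2,numpy as np
print(state())
for n in("scene","top"):
    p,d=read_camera(n);cv2.imwrite(f"pics/{n}0.png",p);np.save(n+"_d.npy",d);c=get_calibration(n);np.savez(n+"_c.npz",**c);print(n,c["K"].tolist(),(-c["R"].T@c["t"]))
E
```

```text
pics
{'t': 0.0, 'joints': array([ 1.12040995e+00,  4.91580227e-01,  1.55946835e+00,  1.74520591e-05,
        1.09172805e+00, -1.05594928e-01]), 'qvel': array([-3.85367130e-04,  6.52727525e-04, -5.10421149e-04,  3.20180185e-04,
        3.66649297e-05,  2.48200663e-04]), 'tau': array([ 2.42143753e-03, -6.12658238e+01, -2.58177012e+01,  6.92587998e-02,
        4.83692007e-02, -1.37526554e-04]), 'eef_pos': array([211.1079879 , 587.99082041, 214.04241131]), 'tcp_rot': array([-3.14041690e+00, -1.40181397e-04,  2.79679307e+00]), 'ft_force': array([-0.36259904, -0.53625125,  0.04164981]), 'moment': array([ 0.02164908, -0.03638196,  0.01332559]), 'grip_force': 0.0, 'opening': 0.9985445443618304}
scene [[527.9382219689884, 0.0, 307.82787337242326], [0.0, 527.9382219689884, 234.90210392850705], [0.0, 0.0, 1.0]] [-332.79131396 -592.27599348  742.58588855]
top [[436.7839860129324, 0.0, 316.98779751097527], [0.0, 436.7839860129324, 243.06377257057895], [0.0, 0.0, 1.0]] [342.53330634  60.13762299 989.8400789 ]
```

View pics/top0.png

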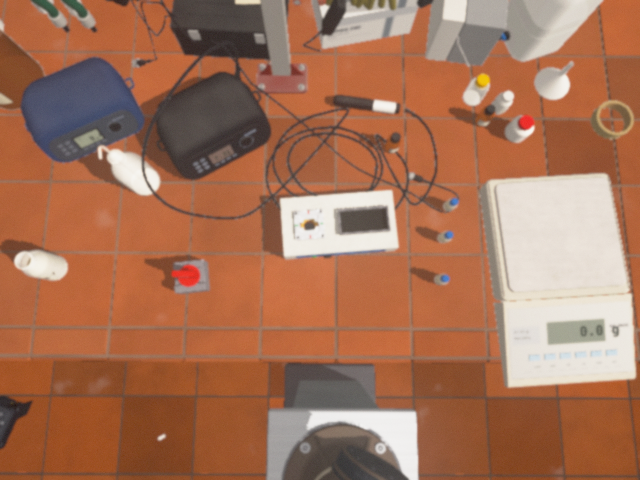

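View pics/scene0.png

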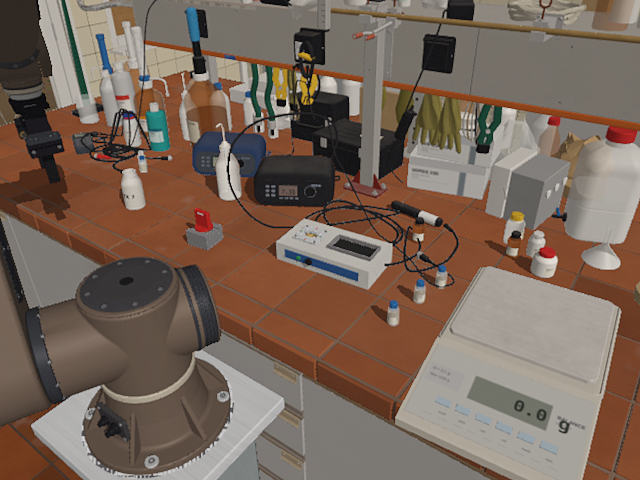

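The top view shows the shaker at about (280–397, 192–257) with its tray to the right (-y), vial caps at (452,203), (446,236) and (443,279), and the key at (187,275) in its stand. The scene view agrees: vials upright and clear, with a cable close to the farthest one.

```bash
cat > h.py <<'E'
import cv2,numpy as np
def ray(c,uv,z):
    "pixel(s) -> world points on plane z"
    uv=np.atleast_2d(uv).astype(float);R,t,K=c["R"],c["t"],c["K"]
    d=np.c_[uv,np.ones(len(uv))]@np.linalg.inv(K).T@R; o=-R.T@t
    return o+d*((z-o[2])/d[:,2])[:,None]
def blobs(mask,amin=20):
    n,l,s,c=cv2.connectedComponentsWithStats(mask.astype(np.uint8))
    return [(c[i].round(1),s[i]) for i in range(1,n) if s[i,4]>=amin]
def proj(c,X):
    p=(np.atleast_2d(X)@c["R"].T+c["t"])@c["K"].T; return p[:,:2]/p[:,2:]
E
python3 - <<'E'
from h import *
for n in("top","scene"):
    p=cv2.imread(f"pics/{n}0.png");c=np.load(n+"_c.npz");h=cv2.cvtColor(p,cv2.COLOR_BGR2HSV)
    m=cv2.inRange(h,(100,110,60),(125,255,255))
    print(n,"blue")
    for b,s in blobs(m,12):
        if s[4]<400: print(b,s,ray(c,b,53)[0].round(1))
    m=cv2.inRange(h,(0,220,150),(4,255,255))|cv2.inRange(h,(174,200,150),(180,255,255))
    print("red")
    for b,s in blobs(m,40): print(b,s,ray(c,b,92)[0].round(1))
    if n=="top":
        w=cv2.inRange(h,(0,0,170),(180,60,255)); w[:185]=0;w[265:]=0;w[:,:270]=0;w[:,405:]=0
        cs=max(cv2.findContours(w,0,2)[0],key=cv2.contourArea); x=ray(c,cs[:,0],50)
        print(cv2.minAreaRect(x[:,:2].astype(np.float32)))
        k=p[200:245,285:395]
        cv2.imwrite("pics/crop_top.png",cv2.resize(p[185:265,270:410],None,fx=5,fy=5,interpolation=cv2.INTER_CUBIC))
        d=np.load("top_d.npy"); print(d[225,310],d[275,187],d[236,446])
E
```

```text
top blue
[503.4  36.4] [502  34   4   6  18] [1011.7 -384.    53. ]
[454. 201.] [451 199   7   5  25] [ 605.5 -246.5   53. ]
[448.7 234.4] [446 232   6   6  27] [ 529.8 -231.2   53. ]
[444.7 278.1] [442 276   6   5  26] [ 433.9 -218.1   53. ]
red
((553.4376220703125, 10.191146850585938), (137.7799835205078, 252.10792541503906), 4.6103105545043945)
988.61224 899.5309 955.4819
scene blue
[192.9  23.9] [186   7  14  35 351] [2351.9 2418.9   53. ]
[103.5  52.5] [ 96  34  16  40 236] [1479.2 2228.5   53. ]
[229.6  57.1] [225  55  10   5  29] [1776.2 1514.7   53. ]
[144.   77.9] [139  76  11   5  45] [1255.2 1587.7   53. ]
[217.9  85.2] [214  83   8   7  31] [1357.5 1189.4   53. ]
[248.   93.9] [246  91   5   7  26] [1332.2  981.6   53. ]
[125.  114.7] [123 113   5   4  18] [ 863.9 1217.7   53. ]
[204.  153.8] [193 133  30  42 251] [760.9 663.7  53. ]
[253.  153.9] [231 135  35  42 364] [850.  526.2  53. ]
[141.4 157.3] [140 156   4   4  14] [626.  817.1  53. ]
[557.8 211.9] [557 208   3   8  20] [1001.8 -391.9   53. ]
[441.6 268.1] [438 265   8   7  44] [ 601.5 -250.7   53. ]
[420.1 283. ] [417 280   7   7  45] [ 525.3 -236.1   53. ]
[393.2 304.3] [390 301   8   8  52] [ 430.1 -223.3   53. ]
red
```

Run:
```python
from cell import *
import numpy as np
c=get_calibration("wrist");print(c["K"],c["R"].round(3),-c["R"].T@c["t"]-state()["eef_pos"])
```

```text
[[338.54921457   0.         325.55512827]
 [  0.         338.54921457 238.49897823]
 [  0.           0.           1.        ]] [[ 0.338  0.941 -0.001]
 [ 0.914 -0.328  0.241]
 [ 0.226 -0.082 -0.971]] [-63.3223614   22.37217787 170.64728131]
```

{"fn": "servo_tool", "kwargs": {"moves": [0.2,-0.25,0.1,-0.12,1,0.4,-0.5,0.15,-0.2,1,0.6,-0.75,0.2,-0.3,1,0.6,-0.8,0.2,-0.364,1,0.6,-0.9,0.2,-0.364,1,0.6,-1,0.2,-0.364,1,0.6,-1,0.2,-0.364,1,0.6,-1,0.2,-0.364,1,0.6,-1,0.2,-0.364,1,0.6,-1,0.2,-0.364,1,0.6,-1,0.2,-0.364,1,0.6,-1,0.2,-0.364,1]}}

```text
t: 1.1
eef_pos: [452.7, 184.7, 295.2]
tcp_rot: [3.141, 0.001, 1.651]
ft_force: [-0.2, 0.5, 0.2]
opening: 1.001
grip_force: 0.0
```

```bash
cat > snap.py <<'E'
import sys;from cell import *;import cv2,numpy as np
n=sys.argv[1];cam=sys.argv[2] if len(sys.argv)>2 else "wrist"
c=get_calibration(cam);p,d=read_camera(cam);cv2.imwrite(f"pics/{n}.png",p);np.savez(n+"_c.npz",**c);np.save(n+"_d.npy",d)
s=state();print(s["t"],s["eef_pos"].round(1),s["tcp_rot"].round(3),s["ft_force"].round(1),s["moment"].round(2),round(s["opening"],3))
E
python3 snap.py w1
```

```text
1.15 [453.4 184.1 295.3] [3.14e+00 1.00e-03 1.65e+00] [ 0.6 -0.5  0.2] [-0.13  0.03  0.05] 1.001
```

View pics/w1.png

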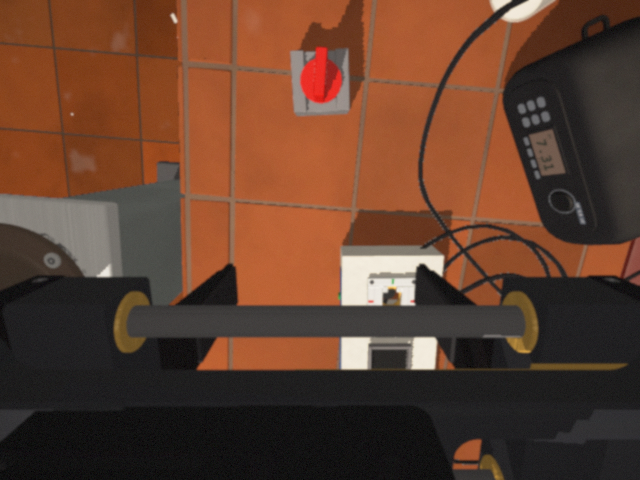

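The wrist view shows the key at (321,78) in its stand with its wing nearly vertical in the picture. The shaker's keyway end is at (392,295), partly hidden by the gripper. Moving on to see the shaker whole.

{"fn": "servo_tool", "kwargs": {"moves": [0.1,-0.1,-0.05,0,1,0.15,-0.2,-0.1,0,1,0.2,-0.3,-0.1,0,1,0.2,-0.4,-0.1,0,1,0.2,-0.5,-0.1,0,1,0.2,-0.6,-0.1,0,1,0.2,-0.7,-0.1,0,1,0.2,-0.75,-0.1,0,1,0.2,-0.75,-0.1,0,1,0.2,-0.75,-0.1,0,1,0.2,-0.75,-0.1,0,1]}}

```text
t: 2.07
eef_pos: [531.1, -111.3, 254.4]
tcp_rot: [-3.141, -0.001, 1.653]
ft_force: [-1.2, 0.4, -1.3]
opening: 0.995
grip_force: 0.0
```

```bash
python3 snap.py w2
```

```text
2.1167 [ 531.1 -110.8  254.5] [-3.141 -0.     1.654] [ 0.4  0.1 -0.3] [-0.09  0.08  0.03] 1.001
```

View pics/w2.png

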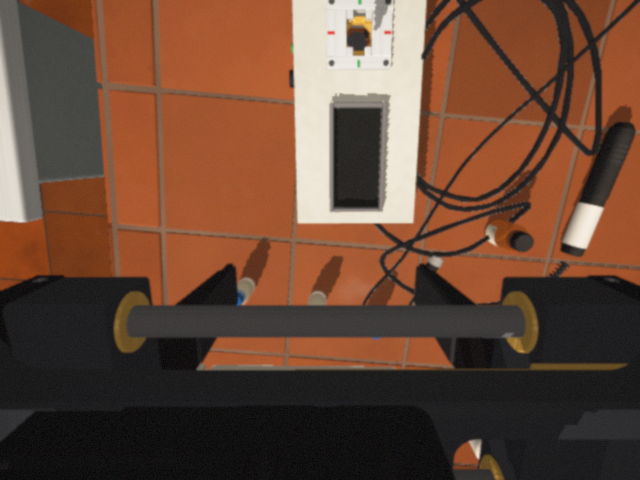

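The shaker is clear here: its keyway marks are red at (332,33) and (389,33) and green at (360,2) and (360,64). The tray spans about (330–387, 95–212), and two vials are at (245,290) and (318,298).

Run:
```python
from h import *
p=cv2.imread("pics/w2.png");c=np.load("w2_c.npz");h=cv2.cvtColor(p,cv2.COLOR_BGR2HSV)
roi=np.zeros(p.shape[:2],np.uint8);roi[0:72,322:396]=1
for nm,m in(("red",cv2.inRange(h,(0,100,120),(8,255,255))|cv2.inRange(h,(172,100,120),(180,255,255))),("green",cv2.inRange(h,(40,80,60),(85,255,255)))):
    for b,s in blobs((m>0)&(roi>0),6): print(nm,b,s,ray(c,b,56)[0].round(1))
# dark mat
m=(h[...,2]<75).astype(np.uint8);m[:88]=0;m[215:]=0;m[:,:325]=0;m[:,:][:,392:]=0
cs=max(cv2.findContours(m,0,1)[0],key=cv2.contourArea);x=ray(c,cs[:,0],50);r=cv2.minAreaRect(x[:,:2].astype(np.float32));print("mat",r)
w=cv2.inRange(h,(0,0,150),(180,70,255));w[230:]=0;w[:,:285]=0;w[:,430:]=0
for rr in (90,130,170,210):
    cols=np.where(w[rr])[0];print(rr,cols[0],cols[-1],ray(c,[(cols[0]-.5,rr),(cols[-1]+.5,rr)],50)[:,:2].round(1).tolist())
for cc in (310,360,405):
    q=np.where(w[:,cc])[0][-1];print("front",cc,q,ray(c,(cc,q+.5),50)[0,:2].round(1))
```

```text
red [330.6  32.1] [328  31   6   3  17] [520.8  71.4  56. ]
red [387.5  32. ] [385  31   6   3  18] [576.1  76.   56. ]
green [359.5   1.5] [359   0   2   4   8] [546.1  99.8  56. ]
green [358.5  63. ] [358  61   2   5  10] [550.8  46.2  56. ]
mat ((559.2782592773438, -46.70025634765625), (48.97248458862305, 104.14620208740234), 5.040215492248535)
90 295 421 [[488.3, 17.1], [618.5, 27.7]]
130 295 418 [[490.6, -22.2], [621.3, -11.5]]
170 296 416 [[494.2, -63.5], [625.2, -52.8]]
210 297 413 [[498.0, -107.2], [628.3, -96.5]]
front 310 222 [ 514.  -120.2]
front 360 222 [ 570.2 -115.6]
front 405 222 [ 620.8 -111.4]
```

{"fn": "servo_tool", "kwargs": {"moves": [-0.02,-0.1,0,0,1,-0.04,-0.2,0,0,1,-0.05,-0.3,0,0,1,-0.05,-0.4,0,0,1,-0.05,-0.4,0,0,1,-0.05,-0.4,0,0,1,-0.05,-0.4,0,0,1]}}

```text
t: 2.7
eef_pos: [511.5, -270.3, 254.5]
tcp_rot: [-3.141, -0.001, 1.654]
ft_force: [0.2, -0.4, -0.4]
opening: 0.999
grip_force: 0.0
```

```bash
python3 snap.py w3
python3 - <<'E'
from h import *
p=cv2.imread("pics/w3.png");c=np.load("w3_c.npz");h=cv2.cvtColor(p,cv2.COLOR_BGR2HSV)
m=cv2.inRange(h,(98,110,60),(125,255,255));m[270:]=0
for b,s in blobs(m,15): print(b,s,ray(c,b,53.5)[0].round(1))
E
```

```text
2.75 [ 511.6 -270.   254.7] [-3.141 -0.     1.655] [ 0.1  0.2 -0.4] [-0.08  0.04 -0.04] 1.002
[256.8 165.2] [250 159  15  14 166] [ 433.1 -220.8   53.5]
[343.6 184.5] [337 178  14  14 148] [ 528.  -233.4   53.5]
[409.4 203.6] [403 197  14  14 156] [ 602.3 -248.2   53.5]
```

{"fn": "servo_tool", "kwargs": {"moves": [-0.1,0.06,-0.1,0,0.6,-0.1965,0.1225,-0.2,0,0.6,-0.1965,0.1225,-0.3,0,0.6,-0.1965,0.1225,-0.4,0,0.6,-0.1965,0.1225,-0.5,0,0.6,-0.1965,0.1225,-0.57,0,0.6,-0.1965,0.1225,-0.597,0,0.6,-0.1965,0.1225,-0.597,0,0.6,-0.1965,0.1225,-0.597,0,0,-0.1965,0.1225,-0.597,0,0,-0.1965,0.1225,-0.597,0,0,-0.1965,0.1225,-0.597,0,0]}}

```text
t: 3.75
eef_pos: [433.4, -223.0, 17.5]
tcp_rot: [3.139, 0.002, 1.654]
ft_force: [-0.1, -0.3, 0.5]
opening: 0.372
grip_force: 0.0
```

{"fn": "servo_tool", "kwargs": {"moves": [0,0,0,0,0,0,0,0,0,0,0,0,0,0,0,0,0,0,0,0]}}

```text
t: 4.08
eef_pos: [433.1, -223.0, 16.8]
tcp_rot: [3.14, 0.001, 1.653]
ft_force: [-0.5, 3.0, 9.8]
opening: 0.253
grip_force: 29.9
```

{"fn": "servo_tool", "kwargs": {"moves": [0,0,0.1,0,0,0,0,0.2,0,0,0.05,0.08,0.25,0,0,0.1,0.16,0.25,0,0,0.15,0.24,0.25,0,0,0.2,0.32,0.25,0,0,0.26,0.42,0.25,0,0,0.309,0.5,0.25,0,0,0.309,0.5,0.25,0,0,0.309,0.5,0.2,0,0,0.309,0.5,0.16,0,0,0.309,0.5,0.14,0,0]}}

```text
t: 5.08
eef_pos: [555.5, -22.5, 70.5]
tcp_rot: [-3.14, -0.0, 1.654]
ft_force: [-0.5, -0.5, -1.0]
opening: 0.256
grip_force: 29.8
```

{"fn": "servo_tool", "kwargs": {"moves": [0,0,-0.012,0,0,0,0,-0.012,0,0]}}

```text
t: 5.25
eef_pos: [556.2, -23.1, 67.1]
tcp_rot: [-3.142, -0.0, 1.653]
ft_force: [0.4, -0.3, -0.2]
opening: 0.25
grip_force: 30.0
```

{"fn": "servo_tool", "kwargs": {"moves": [0,0,-0.001,0,0,0,0,-0.001,0,0.5,0,0,-0.001,0,0.5,0,0,-0.001,0,0.5,0,0,0.05,0,0.5,0,0,0.13,0,0.5,0,0,0.23,0,0.6,0,-0.1,0.25,0,0.6,-0.02,-0.2,0.25,0,0.6,-0.05,-0.3,0.25,0,0.6,-0.06,-0.4,0.25,0,0.6,-0.069,-0.525,0.2,0,0.6]}}

```text
t: 6.25
eef_pos: [529.7, -223.8, 154.2]
tcp_rot: [3.138, 0.003, 1.653]
ft_force: [1.0, 0.2, -0.5]
opening: 0.599
grip_force: 0.0
```

{"fn": "servo_tool", "kwargs": {"moves": [0,0,0,0,0.6,0,0,0,0,0.6]}}

```text
t: 6.42
eef_pos: [528.7, -223.1, 151.0]
tcp_rot: [-3.141, -0.001, 1.65]
ft_force: [-0.3, 0.7, -0.3]
opening: 0.601
grip_force: 0.0
```

```bash
python3 snap.py w4;python3 - <<'E'
from h import *
p=cv2.imread("pics/w4.png");c=np.load("w4_c.npz");h=cv2.cvtColor(p,cv2.COLOR_BGR2HSV)
m=cv2.inRange(h,(98,110,60),(125,255,255))
for b,s in blobs(m,15): print(b,s,ray(c,b,53.5)[0].round(1),ray(c,b,103.5)[0].round(1))
E
```

```text
6.4667 [ 529.1 -221.8  151.4] [-3.141 -0.     1.652] [0.4 0.7 0.1] [-0.09  0.06  0.02] 0.598
[324.  250.1] [315 240  18  21 288] [ 528.  -232.5   53.5] [ 527.2 -218.4  103.5]
[410.9 274.5] [401 264  20  21 319] [ 602.3 -248.    53.5] [ 587.6 -230.9  103.5]
```

View pics/w4.png

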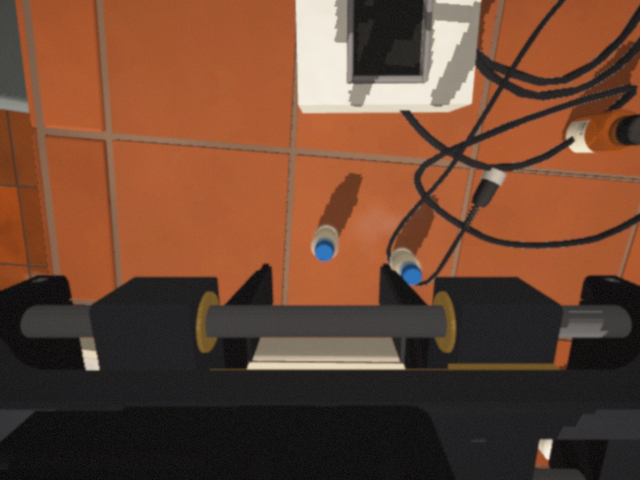

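The vial to take is at (324,250) and the shaker's tray edge is at the top. The placed vial is out of frame. The arm stopped about 11 mm short in y, which I make up now.

{"fn": "servo_tool", "kwargs": {"moves": [-0.0025,-0.029,-0.05,0,0.6,-0.0025,-0.029,-0.15,0,0.6,-0.0025,-0.029,-0.24,0,0.6,-0.0025,-0.029,-0.31,0,0.6,-0.0025,-0.029,-0.336,0,0.6,-0.0025,-0.029,-0.336,0,0.6,-0.0025,-0.029,-0.336,0,0.2,-0.0025,-0.029,-0.336,0,0,-0.0025,-0.029,-0.336,0,0,-0.0025,-0.029,-0.336,0,0,-0.0025,-0.029,-0.336,0,0,-0.0025,-0.029,-0.336,0,0]}}

```text
t: 7.47
eef_pos: [528.8, -233.2, 18.0]
tcp_rot: [3.14, 0.001, 1.653]
ft_force: [-0.2, 0.4, 5.9]
opening: 0.251
grip_force: 30.0
```

{"fn": "servo_tool", "kwargs": {"moves": [0,0,0,0,0,0,0,0,0,0,0,0,0,0,0]}}

```text
t: 7.72
eef_pos: [528.8, -233.2, 18.0]
tcp_rot: [3.14, 0.001, 1.653]
ft_force: [-1.3, 1.5, 6.7]
opening: 0.25
grip_force: 30.0
```

{"fn": "servo_tool", "kwargs": {"moves": [0,0,0.1,0,0,0,0,0.2,0,0,0.02,0.08,0.25,0,0,0.04,0.17,0.25,0,0,0.06,0.26,0.25,0,0,0.0805,0.34,0.25,0,0,0.0805,0.4045,0.25,0,0,0.0805,0.4045,0.23,0,0,0.0805,0.4045,0.18,0,0,0.0805,0.4045,0.15,0,0,0.0805,0.4045,0.138,0,0,0.0805,0.4045,0.138,0,0]}}

```text
t: 8.72
eef_pos: [560.1, -71.6, 71.3]
tcp_rot: [-3.14, -0.001, 1.653]
ft_force: [0.2, -0.2, 0.2]
opening: 0.252
grip_force: 29.9
```

{"fn": "servo_tool", "kwargs": {"moves": [0,0,-0.012,0,0,0,0,-0.012,0,0,0,0,-0.012,0,0]}}

```text
t: 8.97
eef_pos: [560.9, -71.5, 68.1]
tcp_rot: [3.141, 0.0, 1.653]
ft_force: [0.5, -0.9, -0.9]
opening: 0.253
grip_force: 30.0
```

{"fn": "servo_tool", "kwargs": {"moves": [0,0,0,0,0.5,0,0,0,0,0.5,0,0,0,0,0.5,0,0,0.05,0,0.5,0,0,0.13,0,0.5,0,0,0.23,0,0.6,0,0,0.33,0,0.6,0,0,0.43,0,0.6,0,0,0.45,0,0.6]}}

```text
t: 9.72
eef_pos: [562.3, -71.5, 254.2]
tcp_rot: [3.133, 0.003, 1.653]
ft_force: [0.5, -0.6, 0.8]
opening: 0.599
grip_force: 0.0
```

Run:
```python
from h import *
p=cv2.imread("pics/w1.png");c=np.load("w1_c.npz");h=cv2.cvtColor(p,cv2.COLOR_BGR2HSV);d=np.load("w1_d.npy")
m=cv2.inRange(h,(0,150,100),(6,255,255))|cv2.inRange(h,(174,150,100),(180,255,255));m[:40]=0;m[125:]=0;m[:,:285]=0;m[:,355:]=0
for b,s in blobs(m,15): print(b,s)
# world points from depth
v,u=np.nonzero(m);z=d[v,u];P=(np.c_[(u-c["K"][0,2])/c["K"][0,0]*z,(v-c["K"][1,2])/c["K"][1,1]*z,z]-c["t"])@c["R"]
print(np.percentile(P[:,2],[1,25,50,75,99]))
for lo,hi in((82,110),(38,55)):
    q=P[(P[:,2]>lo)&(P[:,2]<hi)];print(len(q),q.mean(0),cv2.minAreaRect(q[:,:2].astype(np.float32)))
g=cv2.inRange(h,(0,0,90),(180,60,200));g[:45]=0;g[120:]=0;g[:,:285]=0;g[:,355:]=0
cs=np.vstack([k for k in cv2.findContours(g,0,1)[0] if len(k)>10])
print("stand",cv2.minAreaRect(ray(c,cs[:,0],42)[:,:2].astype(np.float32)))
```

```text
[320.6  77.3] [ 300   46   42   57 1613]
[42.38511514 48.39111796 49.50239934 91.91795427 94.24567258]
601 [435.28633942 332.22476932  92.10341573] ((435.1555480957031, 332.8126525878906), (46.33219909667969, 12.41951847076416), 89.34054565429688)
943 [435.97891739 332.17500156  48.60238247] ((435.4822082519531, 331.7686767578125), (46.55543899536133, 45.022212982177734), 1.3728457689285278)
stand ((435.373046875, 331.50634765625), (65.99065399169922, 68.55736541748047), 6.910086154937744)
```

{"fn": "servo_tool", "kwargs": {"moves": [-0.03,0.08,0,0,0.6,-0.06,0.16,0,0,0.6,-0.1,0.25,0,0,0.6,-0.14,0.34,0,-0.015,0.6,-0.18,0.43,0,-0.03,0.6,-0.22,0.52,0,-0.03,0.6,-0.26,0.61,0,-0.03,0.6,-0.3,0.7,0,-0.03,0.6,-0.3175,0.8,0,-0.03,0.6,-0.3175,0.8,0,-0.03,0.6,-0.3175,0.8,0,-0.03,0.6,-0.3175,0.8,0,-0.03,0.6]}}

```text
t: 10.72
eef_pos: [433.5, 248.7, 247.3]
tcp_rot: [-3.141, 0.0, 1.56]
ft_force: [0.8, -0.6, 0.6]
opening: 0.599
grip_force: 0.0
```

```bash
python3 snap.py w5; python3 snap.py t5 top;python3 snap.py s5 scene
python3 - <<'E'
from h import *
p=cv2.imread("pics/w5.png");c=np.load("w5_c.npz");h=cv2.cvtColor(p,cv2.COLOR_BGR2HSV);d=np.load("w5_d.npy")
m=cv2.inRange(h,(0,150,100),(6,255,255))|cv2.inRange(h,(174,150,100),(180,255,255));m[270:]=0
v,u=np.nonzero(m);z=d[v,u];P=(np.c_[(u-c["K"][0,2])/c["K"][0,0]*z,(v-c["K"][1,2])/c["K"][1,1]*z,z]-c["t"])@c["R"]
k=(abs(P[:,0]-435)<40)&(abs(P[:,1]-332)<40);P=P[k]
for lo,hi in((86,110),(38,55)):
    q=P[(P[:,2]>lo)&(P[:,2]<hi)];print(len(q),q.mean(0),cv2.minAreaRect(q[:,:2].astype(np.float32)))
# colour-only top face via depth mask pixel rect on plane 92
b=m.copy()*0; kk=P[:,2]>86; b[v[k][kk],u[k][kk]]=255
cs=max(cv2.findContours(b,0,1)[0],key=cv2.contourArea);print(cv2.minAreaRect(ray(c,cs[:,0],92)[:,:2].astype(np.float32)))
a=cv2.imread("pics/t5.png")[180:290,270:480];e=cv2.imread("pics/s5.png")[200:330,260:460]
a=cv2.resize(a,None,fx=3.5,fy=2.5) ;e=cv2.resize(e,(a.shape[1],320));cv2.imwrite("pics/chk.png",np.vstack([a,e]))
E
```

```text
10.7667 [433.8 248.1 247.4] [-3.141  0.     1.559] [ 1.1 -0.8  0.6] [-0.17  0.04 -0.02] 0.601
10.8167 [434.  247.8 247.5] [-3.141  0.     1.558] [-0.3 -0.6 -0.7] [-0.08  0.07 -0.03] 0.601
10.8667 [434.1 247.7 247.6] [-3.142  0.     1.557] [-0.8  0.9 -0.4] [-0.17  0.01 -0.04] 0.601
681 [435.18593567 333.08143065  92.24780466] ((435.2438659667969, 333.0873718261719), (45.25821304321289, 12.240731239318848), 89.46656799316406)
1022 [435.28304249 333.21068688  48.5445228 ] ((435.9508972167969, 332.9517517089844), (44.25373077392578, 46.51603317260742), 89.36735534667969)
((435.09918212890625, 332.94952392578125), (12.74402904510498, 45.337677001953125), 2.2734992504119873)
```

View pics/chk.png

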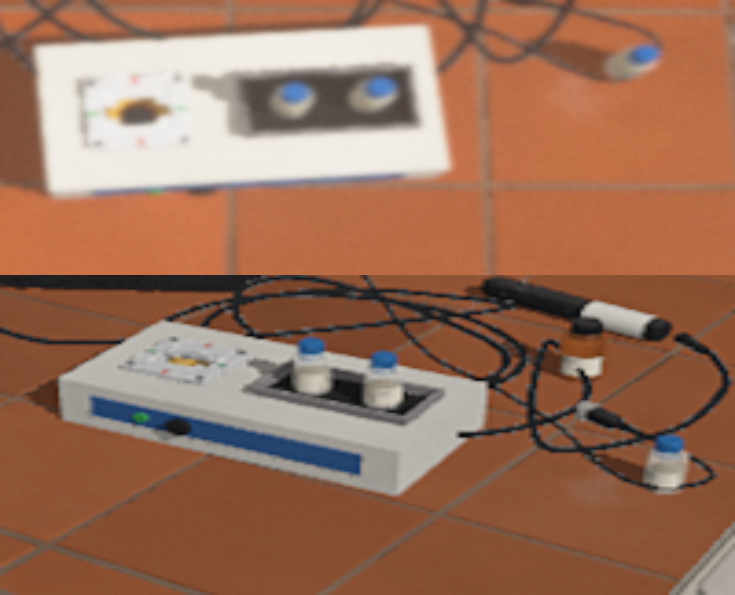

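Both vials stand upright in the tray, at about (293,95) and (378,90) in the upper crop, and the third stands on the bench. Next is the key.

{"fn": "servo_tool", "kwargs": {"moves": [0.003,0.08,0,0,0.6,0.003,0.16,0,0,0.6,0.003,0.2135,-0.05,0,0.6,0.003,0.2135,-0.12,0,0.6,0.003,0.2135,-0.2,0,0.6,0.003,0.2135,-0.28,0,0.6,0.003,0.2135,-0.36,0,0.6,0.003,0.2135,-0.43,0,0.6,0.003,0.2135,-0.47,0,0.6,0.003,0.2135,-0.4865,0,0.6,0.003,0.2135,-0.4865,0,0.6,0.003,0.2135,-0.4865,0,0.6]}}

```text
t: 11.87
eef_pos: [435.5, 333.9, 53.6]
tcp_rot: [3.141, -0.0, 1.558]
ft_force: [-0.1, 0.3, -0.2]
opening: 0.596
grip_force: 0.0
```

Run:
```python
from cell import *
s=state();print(s["eef_pos"],s["ft_force"],s["tcp_rot"])
```

```text
[435.54794246 333.87752853  53.59667251] [-0.09710513  0.29550693 -0.15361247] [ 3.14109155e+00 -2.34885109e-04  1.55791478e+00]
```

{"fn": "servo_tool", "kwargs": {"moves": [0,0,0,0,0.2,0,0,0,0,0,0,0,0,0,0,0,0,0,0,0,0,0,0,0,0,0,0,0,0,0,0,0,0,0,0,0,0,0,0,0,0,0,0,0,0]}}

```text
t: 12.62
eef_pos: [434.9, 334.3, 53.1]
tcp_rot: [3.141, -0.0, 1.559]
ft_force: [0.0, 0.2, 0.9]
opening: 0.124
grip_force: 30.0
```

{"fn": "servo_tool", "kwargs": {"moves": [0,0,0.03,0,0,0,0,0.08,0,0,0,0,0.16,0,0,0,0,0.24,0,0,0,0,0.32,0,0,0,0,0.32,0,0]}}

```text
t: 13.12
eef_pos: [436.5, 335.4, 186.5]
tcp_rot: [3.135, -0.004, 1.559]
ft_force: [0.6, 0.1, -0.7]
opening: 0.127
grip_force: 30.0
```

```bash
python3 snap.py w6;python3 snap.py s6 scene
```

```text
13.1667 [435.8 334.8 183.8] [ 3.137e+00 -3.000e-03  1.559e+00] [-0.4  0.3 -0.8] [-0.09  0.   -0.04] 0.127
13.2167 [435.  334.4 181.9] [ 3.140e+00 -1.000e-03  1.559e+00] [-0.5 -0.  -0.5] [-0.1   0.09 -0.04] 0.126
```

{"fn": "servo_tool", "kwargs": {"moves": [0.02,-0.06,0.1,0,0,0.05,-0.14,0.145,0.01,0,0.08,-0.23,0.145,0.02,0,0.11,-0.32,0.145,0.0304,0,0.14,-0.41,0.145,0.0304,0,0.17,-0.5,0.145,0.0304,0,0.2,-0.59,0.145,0.0304,0,0.23,-0.68,0.145,0.0304,0,0.26,-0.77,0.145,0.0304,0,0.28,-0.8625,0.145,0.0304,0,0.28,-0.8625,0.145,0.0304,0,0.28,-0.8625,0.145,0.0304,0]}}

```text
t: 14.22
eef_pos: [546.6, -12.4, 237.1]
tcp_rot: [-3.139, -0.001, 1.651]
ft_force: [-0.1, 0.1, -0.8]
opening: 0.125
grip_force: 30.0
```

{"fn": "servo_tool", "kwargs": {"moves": [0,0,0,0,0,0,0,0,0,0,0,0,0,0,0,0,0,0,0,0]}}

```text
t: 14.55
eef_pos: [546.7, -9.7, 239.0]
tcp_rot: [3.142, -0.0, 1.656]
ft_force: [-0.1, -0.0, -1.0]
opening: 0.121
grip_force: 30.0
```

```bash
python3 snap.py w7
python3 - <<'E'
from h import *
p=cv2.imread("pics/w7.png");c=np.load("w7_c.npz");h=cv2.cvtColor(p,cv2.COLOR_BGR2HSV)
pc=proj(c,[[548.5,73.4,56]])[0];print("kw px",pc)
u,v=pc.astype(int);roi=np.zeros(p.shape[:2],np.uint8);roi[max(0,v-50):v+50,u-50:u+50]=1
for nm,m in(("red",cv2.inRange(h,(0,100,120),(8,255,255))|cv2.inRange(h,(172,100,120),(180,255,255))),("green",cv2.inRange(h,(40,80,60),(85,255,255)))):
    for b,s in blobs((m>0)&(roi>0),6): print(nm,b,s,ray(c,b,56)[0].round(1))
E
```

```text
14.6 [546.7  -9.9 239. ] [ 3.141 -0.     1.656] [-0.3 -1.  -0.8] [-0.12  0.07  0.02] 0.125
kw px [334.51509706 138.31836863]
red [306.6 138.3] [304 137   6   3  14] [520.6  71.   56. ]
red [362.  138.2] [359 137   7   3  17] [575.9  75.9  56. ]
green [334.5 109.3] [334 107   2   6  11] [546.  100.7  56. ]
green [334.  166.5] [334 164   1   6   6] [550.5  45.8  56. ]
```

View pics/w7.png

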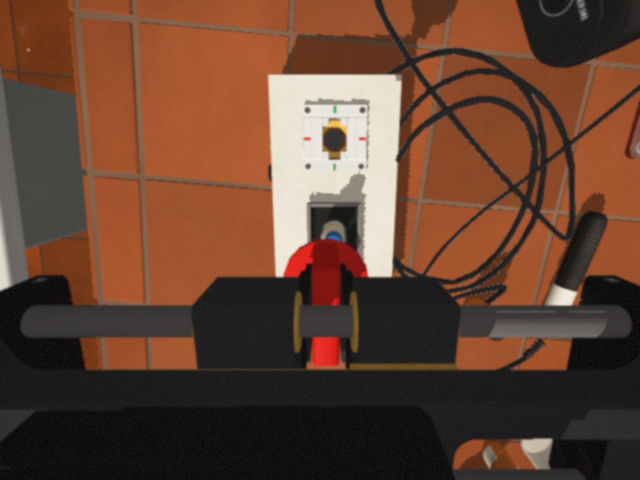

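The key hangs straight in the grip, with the keyway at (334,138). The marks give its centre as (548.3, 73.3).

{"fn": "servo_tool", "kwargs": {"moves": [0.002,0.1,0,0,0,0.0036,0.2,-0.03,0,0,0.0036,0.211,-0.1,0,0,0.0036,0.211,-0.18,0,0,0.0036,0.211,-0.26,0,0,0.0036,0.211,-0.32,0,0,0.0036,0.211,-0.33,0,0,0.0036,0.211,-0.33,0,0,0.0036,0.211,-0.33,0,0,0.0036,0.211,-0.33,0,0]}}

```text
t: 15.43
eef_pos: [549.2, 73.7, 108.7]
tcp_rot: [3.139, 0.0, 1.655]
ft_force: [-0.4, -0.5, -0.3]
opening: 0.124
grip_force: 30.0
```

```bash
python3 snap.py s7 scene
python3 - <<'E'
from cell import *
s=state();print(s["eef_pos"],s["ft_force"],s["moment"],s["tcp_rot"])
E
```

```text
15.4833 [549.1  73.7 108.7] [3.139 0.    1.655] [0.3 0.1 0.1] [-0.07 -0.01 -0.06] 0.123
[549.08743121  73.69675082 108.70036203] [0.26300411 0.05417086 0.13806761] [-0.06774241 -0.00615951 -0.05835279] [3.13872417e+00 2.09248783e-04 1.65458633e+00]
```

{"fn": "servo_tool", "kwargs": {"moves": [-0.0023,0.002,0,0,0,-0.0023,0.002,-0.015,0,0,-0.0023,0.002,-0.03,0,0,-0.0023,0.002,-0.04,0,0,-0.0023,0.002,-0.05,0,0,-0.0023,0.002,-0.056,0,0,-0.0023,0.002,-0.062,0,0,-0.0023,0.002,-0.062,0,0,-0.0023,0.002,-0.062,0,0]}}

```text
t: 16.23
eef_pos: [547.4, 74.4, 82.1]
tcp_rot: [-3.141, 0.0, 1.655]
ft_force: [-0.0, -0.7, -1.0]
opening: 0.123
grip_force: 30.0
```

{"fn": "servo_tool", "kwargs": {"moves": [0,0,-0.01,0,0,0,0,-0.018,0,0,0,0,-0.024,0,0,0,0,-0.028,0,0,0,0,-0.028,0,0,0,0,-0.028,0,0]}}

```text
t: 16.73
eef_pos: [547.5, 74.4, 71.2]
tcp_rot: [3.141, 0.0, 1.655]
ft_force: [-0.3, -0.0, 4.0]
opening: 0.125
grip_force: 30.0
```

{"fn": "servo_tool", "kwargs": {"moves": [0,0,-0.004,0,0,0,0,-0.008,0,0,0,0,-0.0105,0,0,0,0,-0.0105,0,0,0,0,-0.0105,0,0]}}

```text
t: 17.15
eef_pos: [547.6, 74.4, 67.1]
tcp_rot: [3.141, 0.0, 1.654]
ft_force: [-0.5, -0.6, 6.7]
opening: 0.127
grip_force: 30.0
```

{"fn": "servo_tool", "kwargs": {"moves": [0,0,-0.002,0,0,0,0,-0.004,0,0,0,0,-0.004,0,0,0,0,-0.004,0,0]}}

```text
t: 17.48
eef_pos: [547.6, 74.5, 67.0]
tcp_rot: [3.14, 0.0, 1.655]
ft_force: [-6.2, 0.0, 28.1]
opening: 0.124
grip_force: 30.0
```

{"fn": "servo_tool", "kwargs": {"moves": [0,0,0.002,-0.01,0,0,0,0.002,-0.03,0,0,0,0.002,-0.05,0,0,0,0.002,-0.07,0,0,0,0.002,-0.09,0,0,0,0.002,-0.11,0,0,0,0.002,-0.13,0,0,0,0.002,-0.15,0,0,0,0.002,-0.17,0,0,0,0.002,-0.19,0,0,0,0.002,-0.2,0,0,0,0.002,-0.2,0]}}

```text
t: 18.48
eef_pos: [548.5, 74.3, 67.1]
tcp_rot: [3.139, -0.001, 1.024]
ft_force: [0.5, -1.8, 13.1]
opening: 0.126
grip_force: 30.0
```

Run:
```python
from cell import *
s=state();print(s["eef_pos"],s["ft_force"],s["moment"],s["tcp_rot"],s["joints"])
```

```text
[548.46655055  74.25552949  67.09766124] [ 0.49007701 -1.80085709 13.11046318] [-0.27438125  0.13112276  0.0125235 ] [ 3.13881051e+00 -1.36127888e-03  1.02426160e+00] [ 1.53827053e-02  5.85184132e-01  1.87737338e+00 -5.28084000e-04
  6.75955563e-01  5.62330780e-01]
```

{"fn": "servo_tool", "kwargs": {"moves": [0,0,0,-0.02,0,0,0,0,-0.04,0,0.001,-0.001,0,-0.06,0,0.001,-0.001,0,-0.09,0,0.001,-0.001,0,-0.12,0,0.002,-0.002,0,-0.15,0,0.002,-0.002,0,-0.18,0,0.002,-0.002,0,-0.21,0,0.002,-0.002,0,-0.24,0,0.002,-0.002,0,-0.26,0,0.002,-0.002,0,-0.27,0,0.002,-0.002,0,-0.27,0]}}

```text
t: 19.48
eef_pos: [548.8, 73.5, 67.1]
tcp_rot: [3.141, -0.002, 0.176]
ft_force: [-1.0, 0.4, 14.7]
opening: 0.13
grip_force: 30.0
```

Run:
```python
from cell import *
s=state();print(s["eef_pos"],s["ft_force"],s["moment"],s["tcp_rot"],s["joints"])
```

```text
[548.81091259  73.54887889  67.05094249] [-0.95178986  0.37785743 14.72038311] [-0.10802519  0.57673259  0.12606859] [ 3.14094957e+00 -1.91341338e-03  1.76227196e-01] [ 1.40857298e-02  5.85805788e-01  1.87605919e+00 -5.19532995e-04
  6.77735613e-01  1.40905986e+00]
```

{"fn": "servo_tool", "kwargs": {"moves": [0,0,0,-0.015,0,0,0,0,-0.03,0,0,0,0,-0.03,0,0,0,0,-0.03,0]}}

```text
t: 19.82
eef_pos: [548.8, 73.5, 67.1]
tcp_rot: [3.141, -0.002, 0.084]
ft_force: [-0.9, -0.5, 14.8]
opening: 0.128
grip_force: 30.0
```

```bash
python3 snap.py w8;python3 snap.py s8 scene;python3 snap.py t8 top
python3 - <<'E'
from h import *
a=cv2.imread("pics/t8.png")[170:290,270:480];e=cv2.imread("pics/s8.png")[200:330,260:460]
w=cv2.imread("pics/w8.png")
cv2.imwrite("pics/fin.png",np.hstack([cv2.resize(w,(400,300)),cv2.resize(e,(400,300))]))
E
```

```text
19.8667 [548.8  73.6  67. ] [ 3.141e+00 -2.000e-03  8.400e-02] [-1.7 -1.  15. ] [-0.21  0.59  0.09] 0.126
19.9167 [548.8  73.6  67. ] [ 3.141e+00 -2.000e-03  8.400e-02] [-1.9  0.7 15.3] [-0.24  0.63  0.14] 0.124
19.9667 [548.8  73.6  67. ] [ 3.141e+00 -2.000e-03  8.400e-02] [-1.5 -1.4 14.9] [-0.2   0.58  0.05] 0.126
```

View pics/fin.png

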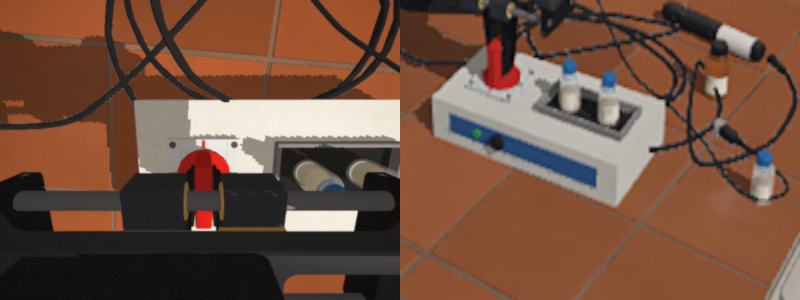

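The key's disc sits flush on the plate with the wing turned a quarter, and both vials stand in the tray. I turn slightly further to feel the stop.

{"fn": "servo_tool", "kwargs": {"moves": [0,0,0,-0.005,0,0,0,0,-0.01,0,0,0,0,-0.01,0,0,0,0,-0.01,0,0,0,0,-0.01,0,0,0,0,-0.01,0]}}

```text
t: 20.47
eef_pos: [548.8, 73.5, 67.1]
tcp_rot: [3.141, -0.002, 0.053]
ft_force: [-0.5, -1.0, 15.8]
opening: 0.126
grip_force: 30.0
```

Run:
```python
from cell import *
import cv2
for i in range(4):
    read_camera("top");s=state();print(s["eef_pos"].round(2),s["ft_force"].round(1),s["moment"].round(3),s["tcp_rot"].round(3))
```

```text
[548.8   73.51  67.06] [-0.7 -0.9 15.5] [-0.243  0.605  0.213] [ 3.141e+00 -2.000e-03  5.300e-02]
[548.79  73.53  67.07] [-2.3 -1.8 15. ] [-0.259  0.593  0.099] [ 3.141e+00 -2.000e-03  5.300e-02]
[548.78  73.51  67.05] [-0.7 -1.3 14.8] [-0.251  0.655  0.079] [ 3.141e+00 -2.000e-03  5.300e-02]
[548.79  73.48  67.05] [-1.  -1.1 15.9] [-0.253  0.679  0.111] [ 3.141e+00 -2.000e-03  5.300e-02]
```

```bash
python3 -c "
from cell import *
print(job_done())"
```

```text
the job is handed in; nothing more can be done
None
```

I handed the job in at about 21 s: two vials stand upright in the tray, the third is on the bench, and the key is still gripped, pushed flush at about 15 N and turned about 1.60 rad clockwise; the torque reading was too noisy to confirm the stop.

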